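Hold a gear case's inspection flap at its index mark

TASK

The inspection flap on top of the gear case is caught shut. Press the spring plunger beside it fully down to its stop to throw the catch off, then take the flap by its bar handle, swing it up until it lines up with the index arm on the quadrant, and keep holding it there so that the gears can be looked at: the program finishes with the gripper still holding the flap at the mark. Leave the index arm as it is set and do not disturb the things lying round the case.

Things in the scene. Friction and masses are not known exactly. Their poses are not given: they have to be found in the camera images.
- gear_case: grey open cast box 180 x 180 x 98 mm, fixed to the bench, flap on top. Origin: centre of its underside. x from the front (flap's handle) to the back (hinge), y to its left, z up. On its right side stands the quadrant: an aluminium band with a tick every 10 degrees, 140 to 160 mm from the hinge line, up to 260 mm above the bench. The plunger housing is on its left wall.
- flap: aluminium flap 168 x 178 x 6 mm, 0.5 kg, falls shut when let go. Origin: middle of its hinge line; x in its mid-plane from the free front edge to the hinge, y left along the hinge. Shut it is level; opens by turning about +y, up to 1.4 rad. Until the plunger has been pressed, a hooked catch over the ear at its left edge stops it at about 0.03 rad; once thrown off the catch stays off.
- flap_bar (a point): middle of the flap's round bar handle: bar 12 mm thick, 100 mm free length along the flap's y, lying in the flap's mid-plane 215 mm from the hinge line and 40 mm clear ahead of the front edge; its centre is 105 mm above the bench when shut. The case's front wall is 45 mm behind the bar's centre. Axes as the flap's.
- flap_hinge (a point): point on the hinge line, middle of the flap's width, 80 mm behind the case's centre and 105 mm above the bench. Axes as the case's.
- index_tip (a point): pointed end of the index arm: thin dark steel, 9 mm wide, outside the quadrant, pivoting on the flap's hinge line with a round black knob and stiffly clamped at the wanted angle, 0.5 to 1.0 rad above level. The tip is 166 mm from the hinge line, 108 mm right of the flap's middle; x along the arm, tip to pivot. At the mark the flap's x is parallel to it and a pin on the flap meets it.
- plunger (a joint): travel of the spring plunger straight down: 0 m up at rest, 0.010 m down at its stop. The spring takes 3 N at the start and 8 N at the stop, and brings it back up.
- plunger_top (a point): middle of the top face of the plunger's black mushroom head, 30 mm across, 133 mm above the bench when up; 135 mm left of and 32 mm ahead of the case's centre.
- vee_block: bystander: steel vee block 60 x 60 x 45 mm on the bench in front of the case; origin centre of its underside
- alu_part: bystander: milled aluminium block 45 x 70 x 22 mm with two bores, on the bench in front of the case; origin centre of its underside
- grease_pot: bystander: green tin with a white lid, 71 mm across, 76 mm high, left of the case; origin centre of its underside
- bolt_2: bystander: M20 bolt standing on its head, 68 mm high, right of the case; origin centre of its underside

How it is judged:
On the way, in this order (a step that is already met when the one before it is completed fails the run):
1. the plunger is pressed down to its stop while the flap is shut (value of joint plunger above 0.0085 m and angle between flap's own z axis and vertical below 0.06 rad), for 0.1 s.
2. the flap is lifted by the fingers (angle between flap's own z axis and vertical above 0.2 rad and contact force between the fingers and flap above 0.5 N), for 0.1 s.
At the end, for the whole second after the job is handed in: The flap stands still within 0.09 rad (5 degrees) of the index arm, carried by the fingers (contact force over 0.5 N), with the plunger back up and the index arm where it was set (tip within 10 mm) (angle between the x axis of flap and the x axis of index_tip, either way round below 0.09 rad and angular speed of flap below 0.1 rad/s and contact force between the fingers and flap above 0.5 N and value of joint plunger below 0.003 m and distance of index_tip from where it was at the start of the episode below 0.01 m); the arm keeps its last pose, push and grip.
It fails at once if the index arm is shifted by more than 15 mm at its tip (distance of index_tip from where it was at the start of the episode above 0.015 m).
It fails at once if a bystander is moved by more than 30 mm (distance of any of vee_block, alu_part, grease_pot, bolt_2 from where it was at the start of the episode above 0.03 m).
It also fails if it takes over 48 s, if anything falls off the work surface, if the arm or the gripper's body presses on something with over 40 N, if the wrist force passes 120 N, or if a joint passes its speed limit or range.

ROBOT

A 7-joint arm with a two-finger parallel gripper is mounted at the origin on a cart in front of the work surface, level with it; the furniture and walls round the work are solid. World frame = base frame: x ahead of the robot, y to its left, z up, the work surface at z = 0. Lengths are in m, angles in rad, forces in N, time in s.
With the tool pointing down it reaches from about 0.35 to 0.9 m from the base axis. Payload 19.9 kg.
Tool frame: the origin (TCP) lies midway between the tips of the shut fingers; the grasp point (between the pads) lies grip_depth behind it (grip_depth is the distance from the TCP to the grasp point, in m); z points along the fingers, y is the line along which they close (so a half turn about z gives the same grasp; the last joint's range is limited). The gripper opens to 94 mm and grips with 3 to 60 N. Pads are 16 mm wide; open, the fingers measure 119 mm over their backs; the gripper's body (75 mm by 177 mm) begins 78 mm behind the grasp point.
Start: joints at [1.159, 0.417, -0.01, 1.614, 0.005, 1.111, -0.053], TCP at [0.226, -0.583, 0.205] pointing down, gripper open.
Joint ranges: [-2.81, 2.81], [-0.39, 2.02], [-1.27, 1.25], [0.06, 2.57], [-1.19, 4.33], [0.19, 2], [-2.82, 2.82]. Speed limits (rad/s): [1.89, 1.89, 2.39, 2.39, 3.01, 3.01, 3.01].

INTERFACE

Orientations are given as a 3x3 rotation matrix whose columns are the frame's x, y, z axes.
In Python, from bench import state, camera, camera_params, hand_in, spot_in, grip_depth gives the robot as it stands.
- The arm moves only by the shell command python3 -m jog 'ROWS'. ROWS is JSON, a list of rows, each a list of 7 numbers: the opening, from 0 (shut) to 1 (fully open), then the shift along the tool's x, y, z in mm, then the turn, a rotation vector about the tool's x, y, z in degrees. In form: [[claw, tx, ty, tz, rx, ry, rz], ...]. A call has 1 to 20 rows; each row is the pose to reach, as a shift and turn from the pose commanded when the call began, along the tool's axes at that moment; what a row does not reach only later rows make up. A row lasts 1/8 s, in which the tool goes at most 62.5 mm and 10.7 degrees, less where a joint would pass 70% of its speed; a pose out of reach is approached as far as the arm can. A call with a gripper value outside its range is refused whole. The fingers move at their own pace and stop on an object; the grip force is fixed at half the most. Time passes only in rows, so rows that repeat a pose let the fingers close. It gives the time, the measured TCP pose, the force, the opening and the grip force at its end, in the units of the state.
- state(): the state, without advancing time (a new reading comes with each control period).
- camera(name): name is "side" or "top"; returns (picture, depth): 400x640x3 uint8, blue, green, red; 400x640 float32, m along the optical axis (not along the pixel's ray), 0 where there is no reading.
- camera_params(name): a dict with "intrinsics" (3x3 intrinsics, pixels), "R" (3x3) and "t" (3): a world point X has camera coordinates R X + t. Camera axes: x right, y down, z forward; pixel columns grow to the right and rows downward; lengths in m; the calibration is good to about 2 mm. A picture is of the moment at which its call begins. camera_params takes no time and is no camera call.
- hand_in(): hands the job in; it is judged then, once.
Trained networks look in the newest picture that a camera, given by its name, has taken for a name from the list of things; names that differ only in an ending like _2 or _b are one class to them, and where a whole thing is asked for, a point or a joint stands for the part that bears it (a point fixed in the world has none). Each returns a list of dicts, best first, with "score" (0 to 1); they miss things now and then, are a little off and sometimes report something else, mostly with a low value. They report only what shows in the picture. A call takes as long as a camera call.
- spot_in(name, camera): "extent" ([left, top, right, bottom] in pixels, round what is visible of it).
The state is a dict: "time": time; "qpos": joint angles; "dq": joint speeds; "tau": joint torques, N m; "tcp_pos": TCP position; "tool_rot": TCP orientation; "wrist_force": force on the tool from outside, world axes, zero at the start; "moment": the same for the moment, N m; "grip_width": finger opening in m; "grip_force": force on a finger pad.
Only numpy, scipy, OpenCV 4.12 (cv2) and the standard library are available. Lean on these libraries where they do the work, as an engineer would, in place of code of your own. Each camera call takes 0.05 s, during which the arm holds its last target. There are 200 camera calls.

## Working session

There is one attempt and no reset: what is moved stays moved. The work goes in short steps, Python scripts to look and compute and a shell command to move; the robot and the scene stay as the last step left them, time stands still between calls to the robot, and variables do not carry over. Pictures are saved under pics/ and viewed, at most 10 in all, crops included, and the job is handed in when it is done.

```bash
mkdir -p pics; cat > h.py <<'E'
import numpy as np,cv2
from bench import *
def world(name,u,v,z):
    p=camera_params(name);K=np.array(p["intrinsics"]);R=np.array(p["R"]);t=np.array(p["t"])
    return R.T@(np.linalg.inv(K)@np.array([u,v,1.])*z-t)
def proj(name,X):
    p=camera_params(name);c=np.array(p["R"])@X+np.array(p["t"]);c=np.array(p["intrinsics"])@c;return c[:2]/c[2]
E
python3 - <<'E'
from h import *
print(grip_depth if not callable(grip_depth) else grip_depth())
s=state();print(s['tcp_pos'],s['tool_rot'],s['grip_width'],s['time'])
for c in ("side","top"):
    im,d=camera(c);cv2.imwrite(f"pics/{c}0.png",im);np.save(c+"0.npy",d)
    p=camera_params(c);R=np.array(p["R"]);print(c,-R.T@np.array(p["t"]),R[2])
    for n in ("gear_case","flap","flap_bar","index_tip","plunger_top","vee_block","alu_part","grease_pot","bolt_2"):
        r=spot_in(n,c)
        for q in r[:2]:
            e=q["extent"];u,v=(e[0]+e[2])/2,(e[1]+e[3])/2
            z=d[int(v),int(u)];print(n,round(q["score"],2),np.round(e),np.round(world(c,u,v,z),3) if z>0 else None)
E
```

```text
0.0188
[ 0.22632886 -0.58217641  0.20483334] [[ 9.32037522e-01  3.62361426e-01 -5.04037788e-04]
 [ 3.62361768e-01 -9.32036893e-01  1.08549462e-03]
 [-7.64404341e-05 -1.19436574e-03 -9.99999284e-01]] 0.09376139320366139 0.0
side [ 0.44481128 -0.90440887  0.65197925] [ 0.16075229  0.81597842 -0.55528185]
gear_case 0.83 [284. 170. 385. 263.] [ 0.628 -0.2    0.105]
flap 0.66 [284. 184. 369. 234.] [ 0.594 -0.256  0.173]
flap_bar 0.78 [282. 186. 374. 238.] [ 0.616 -0.181  0.106]
index_tip 0.54 [336. 189. 387. 239.] [ 0.673 -0.268  0.158]
plunger_top 0.55 [317. 171. 322. 180.] [ 0.621 -0.035  0.127]
alu_part 0.8 [248. 222. 275. 238.] [ 0.448 -0.125  0.024]
grease_pot 0.96 [298. 156. 317. 182.] [0.613 0.139 0.052]
bolt_2 0.76 [363. 286. 376. 317.] [ 0.658 -0.42   0.043]
bolt_2 0.21 [283. 167. 389. 264.] [ 0.632 -0.196  0.105]
top [ 0.38436512 -0.11523804  1.32588533] [ 0.18145984 -0.01793793 -0.98323474]
gear_case 0.92 [270. 161. 368. 244.] [ 0.619 -0.143  0.102]
gear_case 0.21 [271. 192. 281. 205.] [ 0.623 -0.022  0.134]
flap 0.87 [284. 166. 367. 241.] [ 0.616 -0.16   0.107]
flap 0.69 [269. 162. 368. 241.] [ 0.622 -0.141  0.108]
flap_bar 0.63 [290. 167. 356. 242.] [ 0.613 -0.153  0.108]
index_tip 0.56 [366. 164. 366. 170.] [ 0.723 -0.275  0.115]
vee_block 0.92 [323. 254. 349. 283.] [ 0.438 -0.195  0.038]
vee_block 0.44 [270. 191. 282. 203.] [ 0.626 -0.024  0.136]
alu_part 0.61 [295. 255. 322. 277.] [ 0.444 -0.115  0.02 ]
alu_part 0.32 [198. 191. 227. 216.] [0.616 0.164 0.075]
grease_pot 0.79 [199. 188. 226. 214.] [0.624 0.163 0.077]
bolt_2 0.59 [402. 192. 413. 200.] [ 0.654 -0.408  0.047]
```

```bash
python3 - <<'E'
from h import *
a=cv2.imread("pics/side0.png")[130:330,220:420];b=cv2.imread("pics/top0.png")[140:300,190:430]
cv2.imwrite("pics/a.png",cv2.resize(a,None,fx=3,fy=3,interpolation=cv2.INTER_CUBIC))
cv2.imwrite("pics/b.png",cv2.resize(b,None,fx=3,fy=3,interpolation=cv2.INTER_CUBIC))
E
```

```text
(no output)
```

View pics/a.png

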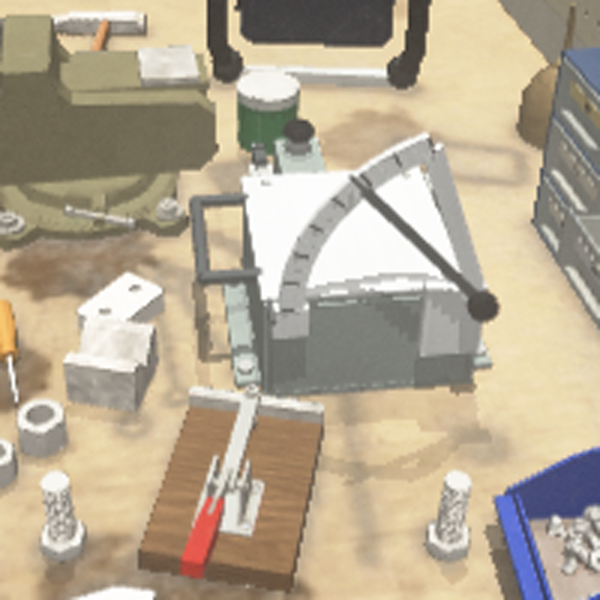

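View pics/b.png

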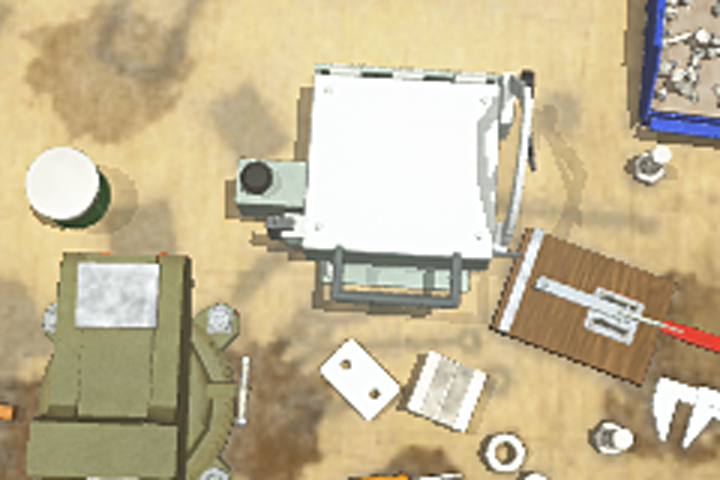

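The side view shows the flap, with the bar at full-image (286,210), the plunger at (320,173), the index tip near (338,189) and its knob at (381,232). The top view shows the bar at about (301..343,240), the plunger at (275,199), a vise to the front left and a clamp board to the right. Next I fit the case pose.

```bash
cat >> h.py <<'E'
def T(p,X):
    c,s=np.cos(p[2]),np.sin(p[2]);return np.array([p[0]+c*X[0]-s*X[1],p[1]+s*X[0]+c*X[1],X[2]])
def arm(a,r=.166,y=-.108): return [.08-r*np.cos(a),y,.105+r*np.sin(a)]
E
python3 - <<'E'
from h import *
from scipy.optimize import least_squares
obs=[("top",(301,238.7),[-.135,.056,.105]),("top",(342.7,240.5),[-.135,-.056,.105]),("top",(275.5,198.5),[-.032,.135,.133]),
("side",(319.7,173),[-.032,.135,.133]),("side",(285.3,197),[-.135,.056,.105]),("side",(287.5,222.3),[-.135,-.056,.105]),("side",(381,232),arm(0,0))]
f=lambda p:np.concatenate([proj(c,T(p,X))-uv for c,uv,X in obs]+[proj("side",T(p,arm(p[3])))-(338.8,190)])
r=least_squares(f,[.63,-.16,-.03,.8],loss='soft_l1');p=r.x
print(np.round(p,4));print(np.round(f(p).reshape(-1,2),1))
np.save("p.npy",p)
for n,X in dict(bar=[-.135,0,.105],pl=[-.032,.135,.133],hinge=[.08,0,.105],tip=arm(p[3])).items(): print(n,np.round(T(p,X),3))
d=np.load("top0.npy")
for u,v in((275,198),(322,240),(246,238),(246,260),(240,290),(265,250),(235,225),(365,225),(390,250)):print(u,v,np.round(world("top",u,v,d[v,u]),3))
E
```

```text
[ 0.6489 -0.1595 -0.049   0.8562]
[[ 1.4 -0.5]
 [-0.2  0.2]
 [ 0.7 -0.3]
 [ 0.2 -1.6]
 [-0.1  0.2]
 [ 0.4  0.9]
 [-0.4 -1.1]
 [-0.8 -1.4]]
bar [ 0.514 -0.153  0.105]
pl [ 0.624 -0.023  0.133]
hinge [ 0.729 -0.163  0.105]
tip [ 0.615 -0.266  0.23 ]
275 198 [ 0.624 -0.02   0.134]
322 240 [ 0.512 -0.151  0.111]
246 238 [0.512 0.056 0.132]
246 260 [0.453 0.053 0.136]
240 290 [0.374 0.059 0.177]
265 250 [0.49  0.014 0.017]
235 225 [0.547 0.086 0.138]
365 225 [ 0.567 -0.281  0.033]
390 250 [ 0.494 -0.355  0.029]
```

```bash
python3 -m jog '[[0,0,0,-95,0,0,0],[0,0,0,-95,0,0,0],[0,0,0,-95,0,0,0],[0,280,-185,-95,0,0,-33],[0,280,-185,-95,0,0,-33],[0,280,-185,-95,0,0,-33],[0,280,-185,-95,0,0,-33],[0,280,-185,-95,0,0,-33],[0,280,-185,-95,0,0,-33],[0,574,-378,-95,0,0,-66],[0,574,-378,-95,0,0,-66],[0,574,-378,-95,0,0,-66],[0,574,-378,-95,0,0,-66],[0,574,-378,-95,0,0,-66],[0,574,-378,-95,0,0,-66],[0,574,-378,-95,0,0,-66],[0,574,-378,-95,0,0,-66]]'
python3 - <<'E'
from h import *
s=state();print(s['tcp_pos'],np.round(s['tool_rot'],4).tolist(),s['qpos'],s['wrist_force'])
E
```

```text
time: 3.12
tcp_pos: [0.6241, -0.0228, 0.2996]
tool_rot: [[0.048, 0.999, -0.001], [0.999, -0.048, -0.0], [-0.0, -0.001, -1.0]]
wrist_force: [-0.7, -0.5, -0.0]
grip_width: 0.0007
grip_force: 0.0
[ 0.62409193 -0.02278053  0.2995975 ] [[0.0483, 0.9988, -0.0013], [0.9988, -0.0483, -0.0001], [-0.0002, -0.0013, -1.0]] [ 0.37648987  0.39439555 -0.53108344  1.48069211  0.2020686   1.3225903
 -0.21927903] [-0.6569504  -0.50954714 -0.00387442]
```

```bash
python3 -m jog '[[0,0,0,60,0,0,0],[0,0,0,120,0,0,0],[0,0,0,155,0,0,0],[0,0,0,160,0,0,0],[0,0,0,165,0,0,0],[0,0,0,169,0,0,0],[0,0,0,172,0,0,0],[0,0,0,174,0,0,0],[0,0,0,174,0,0,0]]'
python3 - <<'E'
from h import *
im,d=camera("side");cv2.imwrite("pics/c.png",cv2.resize(im[100:280,230:430],None,fx=3,fy=3,interpolation=cv2.INTER_CUBIC))
E
```

```text
time: 4.25
tcp_pos: [0.6252, -0.0225, 0.1274]
tool_rot: [[0.048, 0.999, 0.002], [0.999, -0.048, -0.0], [-0.0, 0.002, -1.0]]
wrist_force: [0.9, -1.7, 5.4]
grip_width: 0.0008
grip_force: 2.9
```

View pics/c.png

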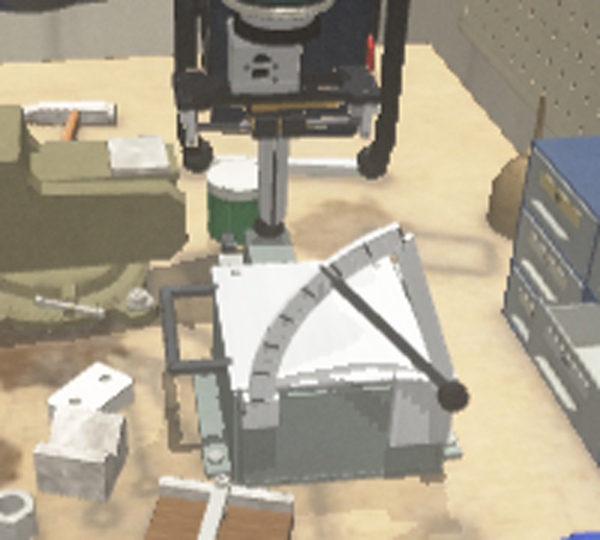

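The shut fingers rest on the plunger head at crop (268,228), and 5.4 N means it is about half pressed. I keep pushing until the force passes the 8 N stop.

```bash
python3 -m jog '[[0,0,0,2,0,0,0],[0,0,0,4,0,0,0],[0,0,0,6,0,0,0],[0,0,0,7,0,0,0],[0,0,0,7,0,0,0],[0,0,0,7,0,0,0]]'
```

```text
time: 5.05
tcp_pos: [0.6257, -0.0225, 0.1228]
tool_rot: [[0.048, 0.999, 0.003], [0.999, -0.048, -0.001], [-0.001, 0.003, -1.0]]
wrist_force: [-13.0, -3.3, 38.6]
grip_width: 0.0007
grip_force: 19.5
```

```bash
python3 -m jog '[[0,0,0,-20,0,0,0],[0,0,0,-70,0,0,0],[0,0,0,-110,0,0,0],[0.38,-60,-50,-110,0,0,0],[0.38,-100,-80,-100,0,0,0],[0.38,-135,-104,-60,0,0,0],[0.38,-135,-104,-60,0,0,0],[0.38,-135,-104,-30,0,0,0],[0.38,-135,-104,-30,0,0,0],[0.38,-135,-104,-30,0,0,0]]'
python3 - <<'E'
from h import *
a,d=camera("side");b,_=camera("top");f=lambda i:cv2.resize(i,None,fx=3,fy=3,interpolation=cv2.INTER_CUBIC)
cv2.imwrite("pics/d.png",f(a[100:280,230:430]));cv2.imwrite("pics/e.png",f(b[140:300,240:400]))
print(state()['grip_width'])
E
```

```text
time: 6.3
tcp_pos: [0.515, -0.1515, 0.1506]
tool_rot: [[0.047, 0.999, 0.001], [0.999, -0.047, 0.0], [0.0, 0.001, -1.0]]
wrist_force: [0.2, 0.5, 0.4]
grip_width: 0.036
grip_force: 0.0
0.03572871794709748
```

View pics/d.png

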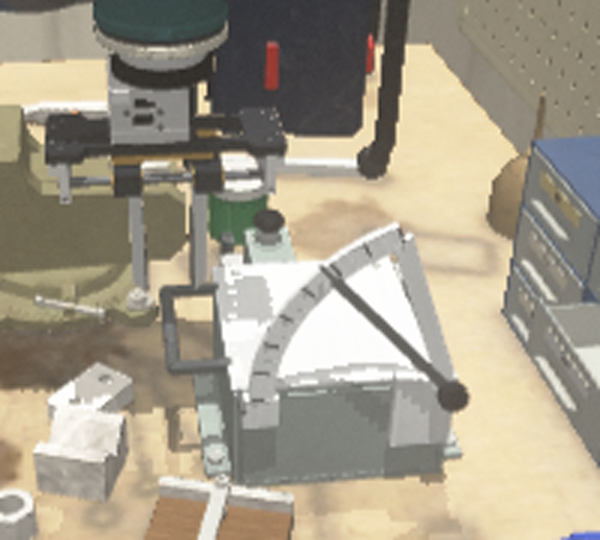

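The plunger is back up at crop (268,218). The fingers hover either side of the bar, at crop (140,300) and (200,285), so I descend and close.

```bash
python3 -m jog '[[0.38,0,0,20,0,0,0],[0.38,0,0,40,0,0,0],[0.38,0,0,55,0,0,0],[0.38,0,0,63,0,0,0],[0.38,0,0,63,0,0,0]]'
```

```text
time: 7.02
tcp_pos: [0.5141, -0.1519, 0.0864]
tool_rot: [[0.048, 0.999, -0.0], [0.999, -0.048, 0.0], [0.0, -0.0, -1.0]]
wrist_force: [0.7, -0.2, 0.6]
grip_width: 0.0356
grip_force: 0.0
```

```bash
python3 -m jog '[[0,0,0,0,0,0,0],[0,0,0,0,0,0,0],[0,0,0,0,0,0,0],[0,0,0,0,0,0,0],[0,0,0,0,0,0,0]]'
python3 - <<'E'
import numpy as np
for a in np.arange(.05,.861,.05): print(round(a,2),round(215*(1-np.cos(a))),round(-215*np.sin(a)),round(np.degrees(a)))
E
```

```text
time: 7.65
tcp_pos: [0.514, -0.1521, 0.0867]
tool_rot: [[0.048, 0.999, -0.0], [0.999, -0.048, -0.0], [-0.0, -0.0, -1.0]]
wrist_force: [-3.2, 0.6, 6.2]
grip_width: 0.0111
grip_force: 30.0
0.05 0 -11 3
0.1 1 -21 6
0.15 2 -32 9
0.2 4 -43 11
0.25 7 -53 14
0.3 10 -64 17
0.35 13 -74 20
0.4 17 -84 23
0.45 21 -94 26
0.5 26 -103 29
0.55 32 -112 32
0.6 38 -121 34
0.65 44 -130 37
0.7 51 -139 40
0.75 58 -147 43
0.8 65 -154 46
0.85 73 -162 49
```

```bash
python3 -m jog '[[0,0,0,-11,0,0,0],[0,0,1,-21,0,0,0],[0,0,2,-32,0,0,0],[0,0,4,-43,0,0,0],[0,0,7,-53,0,0,0],[0,0,10,-64,0,0,0],[0,0,13,-74,0,0,0],[0,0,17,-84,0,0,0],[0,0,21,-94,0,0,0],[0,0,26,-103,0,0,0],[0,0,26,-103,0,0,0],[0,0,26,-103,0,0,0]]'
python3 - <<'E'
from h import *
a,d=camera("side");f=lambda i:cv2.resize(i,None,fx=3,fy=3,interpolation=cv2.INTER_CUBIC)
cv2.imwrite("pics/f.png",f(a[100:280,230:430]))
E
```

```text
time: 9.15
tcp_pos: [0.5387, -0.1533, 0.1895]
tool_rot: [[0.048, 0.999, -0.003], [0.999, -0.048, 0.0], [-0.0, -0.003, -1.0]]
wrist_force: [-13.4, 0.8, 4.0]
grip_width: 0.0109
grip_force: 30.0
```

View pics/f.png

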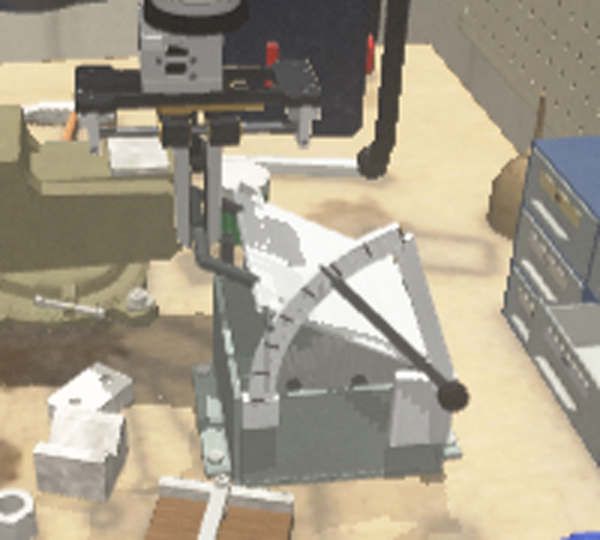

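The flap is up at about 0.5 rad in the fingers and well below the arm (arm tip at crop (325,268)). I continue to 0.80.

```bash
python3 -m jog '[[0,0,6,-9,0,0,0],[0,0,12,-18,0,0,0],[0,0,18,-27,0,0,0],[0,0,25,-36,0,0,0],[0,0,32,-44,0,0,0],[0,0,39,-51,0,0,0],[0,0,39,-51,0,0,0],[0,0,39,-51,0,0,0]]'
python3 - <<'E'
from h import *
a,d=camera("side");f=lambda i:cv2.resize(i,None,fx=5,fy=5,interpolation=cv2.INTER_CUBIC)
cv2.imwrite("pics/g.png",f(a[130:245,275:400]))
s=state();g=s['tcp_pos']-np.array(s['tool_rot'])[:,2]*grip_depth;p=np.load('p.npy');h=T(p,[.08,0,.105])
print(np.arctan2(g[2]-h[2],np.hypot(*(g-h)[:2])),np.linalg.norm(g-h),s['wrist_force'],s['moment'])
# flap plane from depth: points on flap in case frame
v,u=np.mgrid[130:245,275:400];W=np.array([world("side",x,y,d[y,x]) for x,y in zip(u.ravel(),v.ravel())])
c,sn=np.cos(p[2]),np.sin(p[2]);L=np.c_[(W[:,:2]-p[:2])@np.array([[c,-sn],[sn,c]]),W[:,2]]
m=(np.abs(L[:,1]-.01)<.08)&(L[:,2]>.125)&(L[:,0]>-.04)&(L[:,0]<.08)
q=L[m];a=np.arctan2(q[:,2]-.105,.08-q[:,0]);print(m.sum(),np.percentile(a,[10,25,50,75,90]))
co=np.polyfit(q[:,0],q[:,2],1);print(np.arctan(-co[0]))
m=(L[:,1]<-.1)&(L[:,1]>-.13)&(L[:,2]>.14);q=L[m];r=np.hypot(q[:,0]-.08,q[:,2]-.105);k=r<.135
print(k.sum(),np.arctan2(q[:,2]-.105,.08-q[:,0])[k])
E
```

```text
time: 10.2
tcp_pos: [0.5763, -0.1551, 0.2421]
tool_rot: [[0.048, 0.999, -0.006], [0.999, -0.048, -0.001], [-0.001, -0.006, -1.0]]
wrist_force: [-35.7, 2.9, 31.0]
grip_width: 0.0107
grip_force: 30.0
0.7955816562341417 0.2181888291108126 [-34.88325199   2.39759216  30.57470788] [0.75710754 8.50951259 0.02195658]Traceback (most recent call last):
  File "<stdin>", line 7, in <module>
  File "h.py", line 4, in world
    p=camera_params(name);K=np.array(p["intrinsics"]);R=np.array(p["R"]);t=np.array(p["t"])
ValueError: time passes only in moves, steps and waits
```

View pics/g.png

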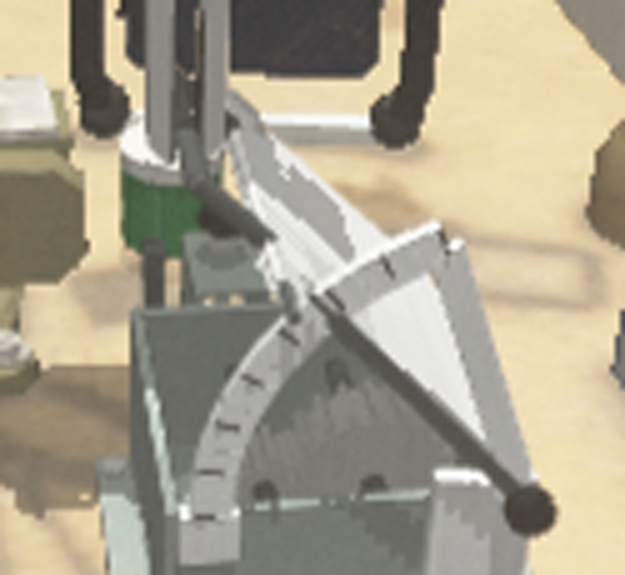

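The grasp is good and the flap is just below the arm; the pin is near crop (320,285). The force is radial, so it comes from a 3 mm error in arc radius, and I relieve that before checking the angle by depth.

```bash
python3 -m jog '[[0,0,-1,-3,0,0,0],[0,0,0,-4,0,0,0],[0,0,0,-4,0,0,0],[0,0,0,-4,0,0,0]]'
python3 - <<'E'
from h import *
im,d=camera("side");s=state()
P=camera_params("side");K=np.array(P["intrinsics"]);R=np.array(P["R"]);t=np.array(P["t"])
g=s['tcp_pos']-np.array(s['tool_rot'])[:,2]*grip_depth;p=np.load('p.npy');h=T(p,[.08,0,.105])
print(np.arctan2(g[2]-h[2],np.hypot(*(g-h)[:2])),np.linalg.norm((g-h)[[0,2]]))
v,u=np.mgrid[130:245,275:400];u=u.ravel();v=v.ravel();z=d[v,u];px=im[v,u].astype(int)
W=((np.linalg.inv(K)@np.c_[u,v,u*0+1].T)*z).T-t;W=W@R
c,sn=np.cos(p[2]),np.sin(p[2]);L=np.c_[(W[:,:2]-p[:2])@np.array([[c,-sn],[sn,c]]),W[:,2]]
m=(np.abs(L[:,1])<.08)&(L[:,2]>.13)&(L[:,0]>-.03)&(L[:,0]<.07)&(px.min(1)>150)
q=L[m];co=np.polyfit(q[:,0],q[:,2],1);print("flap",m.sum(),np.arctan(-co[0]),np.median(np.arctan2(q[:,2]-.105,.08-q[:,0])))
m=(L[:,1]<-.09)&(L[:,1]>-.13)&(L[:,2]>.12)&(px.max(1)<90);q=L[m];r=np.hypot(q[:,0]-.08,q[:,2]-.105);k=(r>.04)
co=np.polyfit(q[k,0],q[k,2],1);print("arm",k.sum(),np.arctan(-co[0]),np.median(np.arctan2(q[k,2]-.105,.08-q[k,0])),r.max())
E
```

```text
time: 10.75
tcp_pos: [0.5785, -0.1551, 0.2448]
tool_rot: [[0.048, 0.999, -0.001], [0.999, -0.048, 0.0], [-0.0, -0.001, -1.0]]
wrist_force: [-8.5, -0.2, 5.9]
grip_width: 0.0107
grip_force: 30.0
0.8114839963522622 0.21846972140103235
flap 584 0.7959124731052739 0.8149747821920297
arm 94 0.8419181261496086 0.833411253510761 0.15359345859321616
```

```bash
python3 -m jog '[[0,0,1,-2,0,0,0],[0,0,2,-4,0,0,0],[0,0,2,-4,0,0,0],[0,0,2,-4,0,0,0],[0,0,2,-4,0,0,0]]'
python3 - <<'E'
from h import *
im,d=camera("side");s=state()
cv2.imwrite("pics/i.png",cv2.resize(im[150:245,285:400],None,fx=6,fy=6,interpolation=cv2.INTER_CUBIC))
P=camera_params("side");K=np.array(P["intrinsics"]);R=np.array(P["R"]);t=np.array(P["t"]);p=np.load('p.npy')
v,u=np.mgrid[130:245,275:400];u=u.ravel();v=v.ravel();z=d[v,u];px=im[v,u].astype(int)
W=((np.linalg.inv(K)@np.c_[u,v,u*0+1].T)*z).T-t;W=W@R
c,sn=np.cos(p[2]),np.sin(p[2]);L=np.c_[(W[:,:2]-p[:2])@np.array([[c,-sn],[sn,c]]),W[:,2]]
m=(np.abs(L[:,1])<.08)&(L[:,2]>.13)&(L[:,0]>-.03)&(L[:,0]<.07)&(px.min(1)>150)
q=L[m];co=np.polyfit(q[:,0],q[:,2],1);print("flap",m.sum(),np.arctan(-co[0]),np.median(np.arctan2(q[:,2]-.105,.08-q[:,0])))
m=(L[:,1]<-.09)&(L[:,1]>-.13)&(L[:,2]>.12)&(px.max(1)<90);q=L[m];r=np.hypot(q[:,0]-.08,q[:,2]-.105);k=(r>.04)
co=np.polyfit(q[k,0],q[k,2],1);print("arm",k.sum(),np.arctan(-co[0]),np.median(np.arctan2(q[k,2]-.105,.08-q[k,0])))
E
```

```text
time: 11.42
tcp_pos: [0.5817, -0.1552, 0.2481]
tool_rot: [[0.048, 0.999, 0.001], [0.999, -0.048, 0.0], [0.0, 0.001, -1.0]]
wrist_force: [6.4, -1.7, -10.5]
grip_width: 0.0111
grip_force: 30.0
flap 574 0.817213499452741 0.8351939068101358
arm 101 0.8312799084128434 0.8349713640672118
```

View pics/i.png

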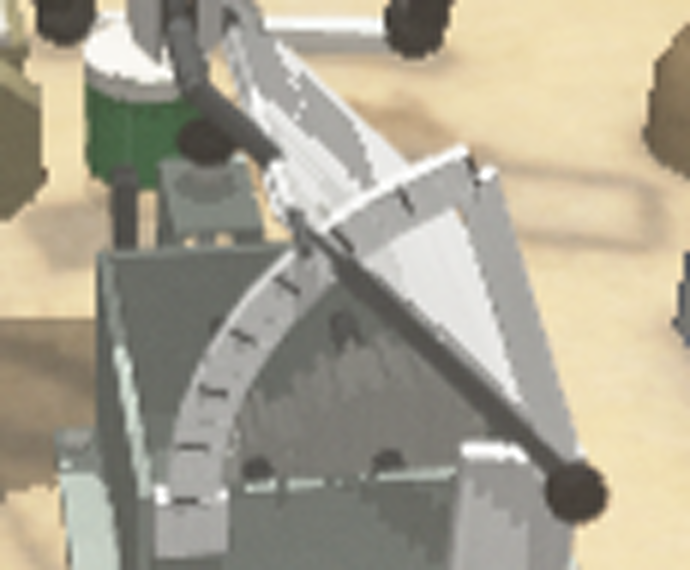

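The flap now lies along the index arm, within about 0.02 rad by depth. The arm tip at crop (305,235) hasn't shifted, the plunger head at (205,140) is up, and the fingers hold the bar, so I hand in.

```bash
python3 -c "
from bench import *
print(hand_in())"
```

```text
the job is handed in; nothing more can be done
None
```

The job is handed in, with no verdict returned: plunger pressed to its stop and back up, flap held by its bar within about 0.02 rad of the index arm by depth, and index arm not shifted.

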